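Put the loupes back on their cones and the magnifier in the tray

TASK

The repair on the sill is finished, so put the lenses away: set each of the three black eye loupes, cup down, on the wooden cone of its own size (large on large, medium on medium, small on small) so that it sits fully home on the foot, and stand the clear magnifier upright in the large empty compartment of the yellow tray. They are glass: do not drop or tip over any of them, and leave the phone frame and the screwdriver where they lie.

Things in the scene. Friction and masses are not known exactly. Their poses are not given: they have to be found in the camera images.
- loupe_large: large one of three loose black eye loupes, round, standing cup down, 44 mm tall, pale lens on top. Origin at the centre of its open underside, z up. Hollow eye cup: 52 mm across over its lowest 5 mm, narrowing to 36 mm at 20 mm height, wall 3 mm, open below, hollow 20 mm deep. Above it the straight lens barrel, 36 mm across, from 20 to 44 mm: the part to grip. Yaw means nothing.
- loupe_medium: medium one of three loose black eye loupes, round, standing cup down, 42 mm tall, pale lens on top. Origin at the centre of its open underside, z up. Hollow eye cup: 42 mm across over its lowest 5 mm, narrowing to 28 mm at 18 mm height, wall 3 mm, open below, hollow 18 mm deep. Above it the straight lens barrel, 28 mm across, from 18 to 42 mm: the part to grip. Yaw means nothing.
- loupe_small: small one of three loose black eye loupes, round, standing cup down, 38 mm tall, pale lens on top. Origin at the centre of its open underside, z up. Hollow eye cup: 33 mm across over its lowest 5 mm, narrowing to 21 mm at 16 mm height, wall 3 mm, open below, hollow 16 mm deep. Above it the straight lens barrel, 21 mm across, from 16 to 38 mm: the part to grip. Yaw means nothing.
- cone_large: fixed brown wooden rest of the large loupe: round foot 66 mm across, 6 mm thick, with a blunt upright cone in its middle, 41 mm across below, 20 mm at the flat tip, 16 mm high (tip 22 mm above the sill). Origin under its centre on the sill, z up. The loupe's cup goes over the cone with 2 to 3 mm of play; fully home, its lower edge lies on the foot, 6 mm above this origin.
- cone_medium: fixed brown wooden rest of the medium loupe: round foot 54 mm across, 6 mm thick, with a blunt upright cone in its middle, 31 mm across below, 14 mm at the flat tip, 15 mm high (tip 21 mm above the sill). Origin under its centre on the sill, z up. The loupe's cup goes over the cone with 2 to 3 mm of play; fully home, its lower edge lies on the foot, 6 mm above this origin.
- cone_small: fixed brown wooden rest of the small loupe: round foot 44 mm across, 6 mm thick, with a blunt upright cone in its middle, 22 mm across below, 9 mm at the flat tip, 13 mm high (tip 19 mm above the sill). Origin under its centre on the sill, z up. The loupe's cup goes over the cone with 2 to 3 mm of play; fully home, its lower edge lies on the foot, 6 mm above this origin.
- stand_magnifier: loose stand magnifier: an upright clear plastic cylinder with a chrome ring and a pale glass lens on top, 42 mm tall; the skirt is 45 mm across, the ring (the upper 14 mm) 47 mm. Origin at the centre of its underside, z up. Round, so its yaw means nothing.
- tray: fixed yellow plastic tray, 90 mm (its x) by 160 mm (its y), walls 3 mm thick and 16 mm high, floor 3 mm thick. Origin under its centre on the sill, z up. Towards its -y is one large empty compartment, 84 by 82 mm inside, its centre 36 mm from the origin along the tray's -y; towards +y are four small compartments with screws.
- phone_frame: bystander: loose grey frame of a phone lying flat, 147 mm (its x) by 72 mm by 8 mm high. Origin at the centre of its underside.
- screwdriver: bystander: loose slim steel screwdriver lying along its x, 150 mm long, 11 mm high, tip towards +x. Origin at the middle of its length, on the sill.

How it is judged:
At the end, for the whole second after the job is handed in: Each loupe is upright on its own cone, within 7 mm of centre and 2.5 mm of fully home; the magnifier is upright on the floor of the tray's large compartment; all at rest and released; phone frame and screwdriver within 20 mm of where they lay (horizontal distance between loupe_large and cone_large below 0.007 m and z of loupe_large in the frame of cone_large between 0.003 and 0.0085 m and angle between each of loupe_large, loupe_medium, loupe_small, stand_magnifier's own z axis and vertical below 0.08 rad and linear speed of each of loupe_large, loupe_medium, loupe_small, stand_magnifier below 0.02 m/s and horizontal distance between loupe_medium and cone_medium below 0.007 m and z of loupe_medium in the frame of cone_medium between 0.003 and 0.0085 m and horizontal distance between loupe_small and cone_small below 0.007 m and z of loupe_small in the frame of cone_small between 0.003 and 0.0085 m and x of stand_magnifier in the frame of tray between -0.021 and 0.021 m and y of stand_magnifier in the frame of tray between -0.057 and -0.016 m and z of stand_magnifier in the frame of tray between 0.001 and 0.006 m and distance of each of phone_frame, screwdriver from where it was at the start of the episode below 0.02 m); the robot touches nothing.
It fails at once if a loupe or the magnifier is tipped over (more than 45 degrees) (angle between any of loupe_large, loupe_medium, loupe_small, stand_magnifier's own z axis and vertical above 0.8 rad).
It fails at once if a loupe or the magnifier is dropped (falls free faster than 0.7 m/s, about 25 mm) ((linear speed of loupe_large above 0.7 m/s and contact force between loupe_large and anything else below 0.02 N) or (linear speed of loupe_medium above 0.7 m/s and contact force between loupe_medium and anything else below 0.02 N) or (linear speed of loupe_small above 0.7 m/s and contact force between loupe_small and anything else below 0.02 N) or (linear speed of stand_magnifier above 0.7 m/s and contact force between stand_magnifier and anything else below 0.02 N)).
It fails at once if the phone frame or the screwdriver is pushed more than 20 mm (distance of any of phone_frame, screwdriver from where it was at the start of the episode above 0.02 m).
It also fails if it takes over 93 s, if anything falls off the work surface, if the arm or the gripper's body presses on something with over 40 N, if the wrist force passes 120 N, or if a joint passes its speed limit or range.

ROBOT

A 6-joint arm with a two-finger parallel gripper is mounted at the origin on the work surface. World frame = base frame: x ahead of the robot, y to its left, z up, the work surface at z = 0. Lengths are in m, angles in rad, forces in N, time in s.
With the tool pointing down it reaches from about 0.275 to 0.85 m from the base axis. Payload 5.2 kg.
Tool frame: the origin (TCP) lies on the centre line of the jaws, within the pads' length; the fingertips stand 11 mm ahead of it and the grasp point (between the pads) lies 8 mm behind it (tip_reach is the distance from the TCP to the fingertips, in m); z points along the fingers, y is the line along which they close (so a half turn about z gives the same grasp; the last joint's range is limited). The gripper opens to 85 mm and grips with 20 to 120 N. Pads are 22 mm wide; open, the fingers measure 114 mm over their backs; the gripper's body (76 mm by 85 mm) begins 54 mm behind the grasp point. The pads swing forward as they close: fully open they stand 13 mm farther back than shut.
Start: joints at [0.99, 0.259, 1.535, -0, 1.348, -0.203], TCP at [0.203, 0.511, 0.242] pointing down, gripper open.
Joint ranges: [-3.14, 3.14], [-0.91, 2.08], [0.19, 2.58], [-1.22, 4.36], [0.22, 2.71], [-3.12, 3.12]. Speed limits (rad/s): [2.57, 2.57, 3.14, 3.14, 3.14, 3.14].

INTERFACE

Orientations are given as a rotation vector (axis times angle).
In Python, from cell import * gives the robot as it stands. The module is installed in compiled form; this text tells all that it offers. Calls block until the motion is done:
- move_ptp(position, orientation): joint-space move of the TCP to a pose.
- move_l(position, frame=None, rate=0.15, threshold=None): straight line of the TCP; frame=None keeps the orientation; rate is the mean speed in m/s. With threshold (N) it stops when the force on the tool has changed by that much, and returns True; else False.
- movej(angles): joint-space move.
- command_gripper(opening, squeeze=None): finger opening in m; squeeze is the grip in N (None keeps the last); returns when the fingers have stopped.
- dwell(seconds).
- ik(position, orientation): joint angles nearest the present ones, or None.
- grab_frame(name): name is "scene" or "top"; returns a dict with "frame" (400x640x3 uint8, red, green, blue), "z_map" (400x640 float32, m along the optical axis (not along the pixel's ray), 0 where there is no reading), "fx", "fy", "cx", "cy" (pixels), "cam_to_world" (4x4, takes a point from camera to world coordinates). Camera axes: x right, y down, z forward; pixel columns grow to the right and rows downward; lengths in m; the calibration is good to about 2 mm. A picture is of the moment at which its call begins.
A pose or a line that the arm cannot do raises IKError and nothing moves.
- hand_in(): hands the job in; it is judged then, once.
Readings, each from a call of its own:
- get_time_s(): time.
- get_joint_positions(): joint angles.
- get_joint_velocities(): joint speeds.
- get_tau(): joint torques, N m.
- get_tool_pos(): TCP position.
- get_eef_rot(): TCP orientation.
- get_wrist_force(): force on the tool from outside, world axes, zero at the start.
- get_moment(): the same for the moment, N m.
- get_width(): finger opening in m.
- get_finger_force(): force on a finger pad.
Only numpy, scipy, OpenCV 4.12 (cv2) and the standard library are available. Lean on these libraries where they do the work, as an engineer would, in place of code of your own. Each camera call takes 0.05 s, during which the arm holds its last target. There are 200 camera calls.

## Working session

There is one attempt and no reset: what is moved stays moved. The work goes in short steps, each a Python script; the robot and the scene stay as the last script left them, time stands still between calls to the robot, and variables do not carry over. Pictures are saved under pics/ and viewed, at most 14 in all, crops included, and the job is handed in when it is done.

```bash
mkdir -p pics
python3 - <<'E'
from cell import *
import cv2,numpy as np,pickle
for n in("scene","top"):
    d=grab_frame(n); pickle.dump(d,open(f"pics/{n}.pkl","wb")); cv2.imwrite(f"pics/{n}0.png",d["frame"][:,:,::-1])
    print(n,d["fx"],d["fy"],d["cx"],d["cy"],np.round(d["cam_to_world"],3).tolist())
print(get_tool_pos(),get_eef_rot(),get_time_s(),get_width())
E
```

```text
scene 403.58458832947593 403.58458832947593 324.3605237090656 195.78771095635807 [[-0.879, 0.331, -0.343, 0.876], [0.476, 0.608, -0.635, 0.648], [-0.001, -0.721, -0.693, 0.735], [0.0, 0.0, 0.0, 1.0]]
top 440.8040974666891 440.8040974666891 318.13204756290554 199.19236016051337 [[0.009, -0.997, 0.074, 0.457], [-1.0, -0.01, -0.012, 0.022], [0.012, -0.074, -0.997, 0.931], [0.0, 0.0, 0.0, 1.0]]
[0.2025998  0.51084692 0.24155061] [-5.89828497e-01 -3.08506023e+00  2.38651819e-03] 0.1 0.08553632737446373
```

View pics/scene0.png

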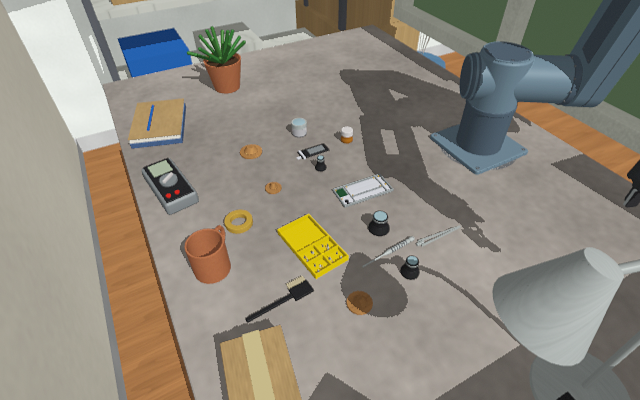

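View pics/top0.png

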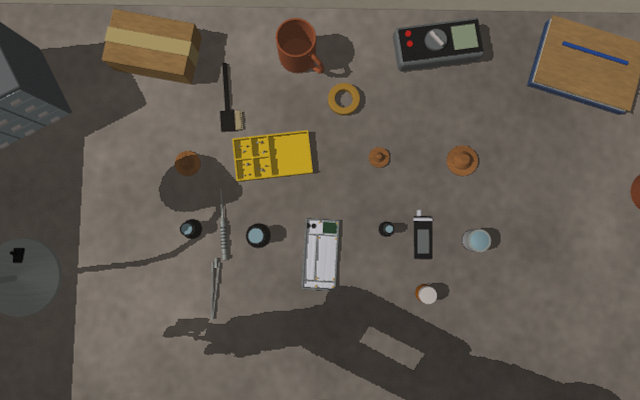

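Run:
```python
import cv2,pickle
t=pickle.load(open("pics/top.pkl","rb"))["frame"][:,:,::-1]; s=pickle.load(open("pics/scene.pkl","rb"))["frame"][:,:,::-1]
def crop(im,x,y,w,h,k): return cv2.resize(im[y:y+h,x:x+w],None,fx=k,fy=k,interpolation=cv2.INTER_CUBIC)
import numpy as np
# top: two rows of items, 4x tiles of 50x50 with 200px each ; tiles centred on seeds
def tiles(im,seeds):
    out=[]
    for (u,v) in seeds:
        c=crop(im,u-20,v-20,40,40,5).copy()
        for g in range(0,200,50):
            cv2.putText(c,str(u-20+g//5),(g,10),0,.35,(0,0,255)); cv2.putText(c,str(v-20+g//5),(0,g+10),0,.35,(255,0,0))
            c[:, g:g+1]=(0,255,0) if 0 else c[:,g:g+1]//2; c[g]=c[g]//2
        out.append(c)
    return np.vstack([np.hstack(out[:4]),np.hstack(out[4:8])])
cv2.imwrite("pics/top_t.png",tiles(t,[(259,236),(191,229),(387,229),(478,240),(462,160),(187,163),(379,157),(294,154)]))
cv2.imwrite("pics/sc_t.png",tiles(s,[(379,222),(411,267),(320,162),(299,127),(251,151),(359,302),(273,187),(303,236)]))
```

```text
(no output)
```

View pics/top_t.png

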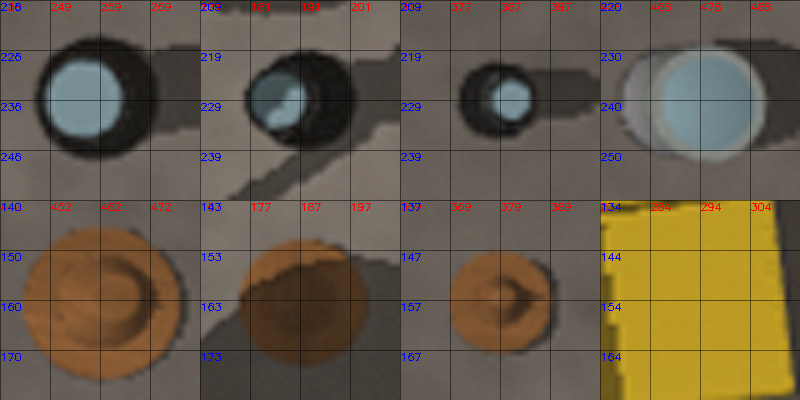

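View pics/sc_t.png

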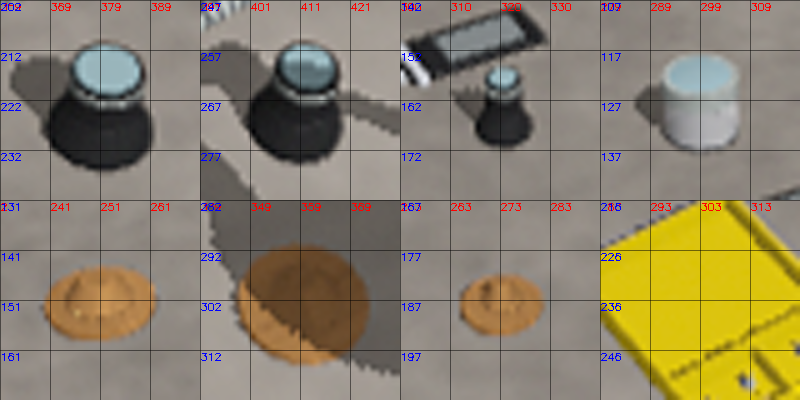

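The top view shows the loupes' lenses at (255.3,235.2) large, (186.2,228.6) medium and (388.9,228.6) small, with the magnifier ring at (479.9,240.3). The cone feet are at (462.2,160.4) large, (187.3,163.3) medium and (378.9,157.0) small. The scene view shows the lenses at (380.1,215.8), (412.0,260.0) and (320.2,157.4), the magnifier at (298.8,121.8), and the feet at (250.6,151.2), (359.3,302.5) and (272.9,187.6). Next I'll triangulate these.

```bash
cat > h.py <<'E'
import numpy as np,cv2,pickle
def ray(d,u,v):
    T=np.array(d["cam_to_world"]); r=T[:3,:3]@[(u-d["cx"])/d["fx"],(v-d["cy"])/d["fy"],1]
    return T[:3,3],r
def atz(d,u,v,z):
    o,r=ray(d,u,v); return (o+r*(z-o[2])/r[2])[:2]
def tri(d1,p1,d2,p2):
    A=[];b=[];pr=[ray(d1,*p1),ray(d2,*p2)]
    for o,r in pr:
        r=r/np.linalg.norm(r); P=np.eye(3)-np.outer(r,r); A.append(P); b.append(P@o)
    x=np.linalg.lstsq(np.vstack(A),np.hstack(b),rcond=None)[0]
    return x,np.linalg.norm(A[0]@x-b[0])*2
def zpt(d,u,v):
    z=d["z_map"][int(round(v)),int(round(u))]; o,r=ray(d,u,v); return o+r*z
E
python3 - <<'E'
from h import *
np.set_printoptions(precision=4,suppress=True)
t=pickle.load(open("pics/top.pkl","rb"));s=pickle.load(open("pics/scene.pkl","rb"))
P=dict(L=((255.3,235.2),(380.1,215.8),.044),M=((186.2,228.6),(412,260),.042),S=((388.9,228.6),(320.2,157.4),.038),mag=((479.9,240.3),(298.8,121.8),.042),
cL=((462.2,160.4),(250.6,151.2),.005),cM=((187.3,163.3),(359.3,302.5),.005),cS=((378.9,157),(272.9,187.6),.005))
for k,(a,b,z) in P.items():
    x,e=tri(t,a,s,b); print(k,x,"gap",round(e,4),"top@z",atz(t,*a,z),"scene@z",atz(s,*b,z),"depth",zpt(t,*a),zpt(s,*b))
for k,a,r in(("L",(257.9,235.1),.0025),("M",(191.6,228.6),.0025),("S",(386.2,228.6),.0025),("mag",(472.6,240.3),0)): print("base",k,atz(t,*a,r))
for d,z in((t,.016),(s,.016)):
    h=cv2.cvtColor(d["frame"],cv2.COLOR_RGB2HSV); m=cv2.inRange(h,(22,180,60),(32,255,255))
    c=max(cv2.findContours(m,0,1)[0],key=cv2.contourArea); c=cv2.convexHull(c)
    q=cv2.approxPolyDP(c,6,True)[:,0]; w=np.array([atz(d,*p,z) for p in q]); print(q.tolist(),w,w.mean(0))
E
```

```text
L [0.45   0.1368 0.0426] gap 0.0011 top@z [0.4495 0.1369] scene@z [0.4513 0.1375] depth [0.4495 0.1367 0.0461] [0.4538 0.1406 0.0481]
M [0.462  0.2755 0.0411] gap 0.0015 top@z [0.4614 0.2757] scene@z [0.4633 0.2756] depth [0.4614 0.276  0.0411] [0.4642 0.2765 0.0436]
S [ 0.4659 -0.1329  0.0354] gap 0.0015 top@z [ 0.4653 -0.132 ] scene@z [ 0.4681 -0.1304] depth [ 0.4653 -0.1318  0.0392] [ 0.4686 -0.1294  0.039 ]
mag [ 0.4435 -0.3166  0.0383] gap 0.0002 top@z [ 0.4435 -0.3152] scene@z [ 0.4459 -0.3115] depth [ 0.4435 -0.3139  0.0453] [ 0.4474 -0.3082  0.0444]
cL [ 0.6133 -0.2963  0.0007] gap 0.0014 top@z [ 0.6119 -0.2944] scene@z [ 0.6153 -0.2913] depth [ 0.6092 -0.2889  0.0211] [ 0.619  -0.2783  0.0151]
cM [0.6001 0.2892 0.0009] gap 0.001 top@z [0.5991 0.2883] scene@z [0.6021 0.2909] depth [0.5968 0.284  0.02  ] [0.6066 0.2968 0.0171]
cS [ 0.6184 -0.1177  0.0008] gap 0.001 top@z [ 0.6172 -0.1168] scene@z [ 0.6202 -0.1137] depth [ 0.615  -0.1149  0.0179] [ 0.6218 -0.1088  0.0097]
base L [0.4494 0.1369]
base M [0.4617 0.2757]
base S [ 0.4656 -0.1325]
base mag [ 0.4427 -0.3156]
[[307, 131], [311, 172], [237, 180], [233, 139]] [[0.6688 0.0363]
 [0.582  0.027 ]
 [0.5635 0.1809]
 [0.6499 0.1913]] [0.616  0.1089]
[[347, 259], [316, 278], [278, 229], [308, 214]] [[0.5723 0.1909]
 [0.6556 0.2025]
 [0.6707 0.0371]
 [0.5862 0.0272]] [0.6212 0.1144]
```

```bash
cat >> h.py <<'E'
OX=np.array([np.pi/np.sqrt(2),np.pi/np.sqrt(2),0])  # jaws close along world x
OY=np.array([0,np.pi,0])                              # jaws close along world y
E
python3 - <<'E'
from cell import *
from h import *
t=pickle.load(open("pics/top.pkl","rb"));np.set_printoptions(precision=3,suppress=True)
for p in((20,260),(45,255),(20,60),(50,100),(5,150),(223,200),(423,235),(428,294)): print(p,zpt(t,*p))
for n,p in dict(L=(.450,.137),M=(.4622,.2756),S=(.4665,-.132),mag=(.4445,-.3145),cL=(.6136,-.293),cM=(.6006,.2896),cS=(.6187,-.1153),tr=(.623,.076)).items():
    print(n,ik([*p,.03],OX),ik([*p,.12],OY),ik([*p,.12],-OX),ik([*p,.12],-OY))
E
```

```text
(20, 260) [0.395 0.613 0.026]
(45, 255) [0.405 0.571 0.013]
(20, 60) [0.772 0.571 0.123]
(50, 100) [0.709 0.536 0.082]
(5, 150) [ 0.624  0.676 -0.002]
(223, 200) [ 0.523  0.212 -0.   ]
(423, 235) [ 0.453 -0.209  0.009]
(428, 294) [ 0.335 -0.21   0.04 ]
L [ 0.058  0.382  1.976 -0.     0.783  0.058] [ 0.058  0.242  1.888 -0.     1.011 -1.513] [0.058 0.242 1.888 0.    1.011 0.058] [ 0.058  0.242  1.888 -0.     1.011 -1.513]
M [ 0.33   0.474  1.81  -0.     0.858  0.33 ] [ 0.33   0.352  1.728 -0.     1.062 -1.24 ] [0.33  0.352 1.728 0.    1.062 0.33 ] [ 0.33   0.352  1.728  0.     1.062 -1.24 ]
S [-0.506  0.402  1.941 -0.     0.798 -0.506] [-0.506  0.266  1.855  0.     1.02  -2.077] [-0.506  0.266  1.855  0.     1.02  -0.506] [-0.506  0.266  1.855 -0.     1.02  -2.077]
mag [-0.821  0.482  1.794 -0.     0.865 -0.821] [-0.821  0.362  1.713  0.     1.067 -2.391] [-0.821  0.362  1.713 -0.     1.067 -0.821] [-0.821  0.362  1.713 -0.     1.067 -2.391]
cL [-0.609  0.673  1.425 -0.     1.043 -0.609] [-0.609  0.58   1.348  0.     1.213 -2.18 ] [-0.609  0.58   1.348  0.     1.213 -0.609] [-0.609  0.58   1.348 -0.     1.213 -2.18 ]
cM [ 0.282  0.654  1.464 -0.     1.024  0.282] [ 0.282  0.558  1.387 -0.     1.196 -1.288] [0.282 0.558 1.387 0.    1.196 0.282] [ 0.282  0.558  1.387  0.     1.196 -1.288]
cS [-0.361  0.6    1.57  -0.     0.972 -0.361] [-0.361  0.497  1.492  0.     1.152 -1.932] [-0.361  0.497  1.492  0.     1.152 -0.361] [-0.361  0.497  1.492 -0.     1.152 -1.932]
tr [-0.056  0.597  1.574 -0.     0.97  -0.056] [-0.056  0.494  1.497 -0.     1.15  -1.627] [-0.056  0.494  1.497  0.     1.15  -0.056] [-0.056  0.494  1.497 -0.     1.15  -1.627]
```

Run:
```python
from h import *
s=pickle.load(open("pics/scene.pkl","rb"));np.set_printoptions(precision=3,suppress=True)
for p in((510,310),(540,320),(560,290),(600,265),(570,365),(630,270),(635,180),(600,330)): print(p,zpt(s,*p))
```

```text
(510, 310) [0.572 0.535 0.317]
(540, 320) [0.561 0.563 0.33 ]
(560, 290) [0.538 0.555 0.361]
(600, 265) [0.505 0.562 0.393]
(570, 365) [0.346 0.584 0.02 ]
(630, 270) [0.467 0.578 0.379]
(635, 180) [0.187 0.453 0.29 ]
(600, 330) [ 0.22   0.564 -0.   ]
```

```bash
cat >> h.py <<'E'
def centre(c,x,y,z,b):
    """squeeze a round part along x then along y; ends holding it, jaws along y. returns widths"""
    c.move_ptp([x,y,z+.06],OX); c.move_l([x,y,z],rate=.12)
    c.command_gripper(.015,20); w=c.get_width(); c.command_gripper(b)
    c.move_ptp([x,y,z],OY); c.command_gripper(.015,25)
    return w,c.get_width()
E
python3 - <<'E'
import cell as c
from h import *
x,y=.4622,.2756
c.move_ptp([x,y,.15],OX); print(c.get_time_s())
print(centre(c,x,y,.031,.06),c.get_finger_force(),c.get_time_s())
c.command_gripper(.085); c.move_l([x,y,.11],rate=.2)
c.move_ptp([.450,.137,.15],OX); print(c.get_time_s())
ims=[]
for n in("scene","top"):
    d=c.grab_frame(n); pickle.dump(d,open(f"pics/{n}1.pkl","wb")); u,v=((411,267),(191,229))[n=="top"]
    ims.append(cv2.resize(d["frame"][v-20:v+20,u-20:u+20,::-1],None,fx=10,fy=10,interpolation=cv2.INTER_CUBIC))
cv2.imwrite("pics/m1.png",np.hstack(ims))
E
```

```text
1.4583
(0.026311645510825224, 0.026099258596772135) 24.604443311691284 5.2417
7.575
```

View pics/m1.png

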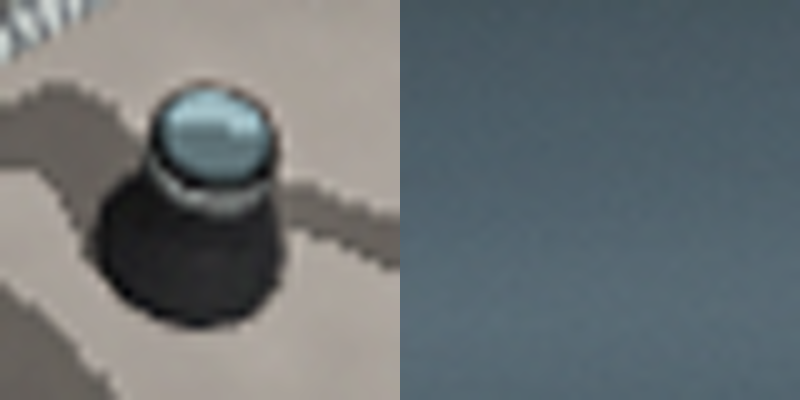

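The scene crop shows the centred medium loupe upright with its lens at (412.3,260.1). It barely moved, so the mean of the two cameras is right to about 0.5 mm. The top view of that spot is blocked by the arm. The large loupe is next.

```bash
cat >> h.py <<'E'
def carry(c,x,y,zg,X,Y,dz,thr=4):
    c.move_l([x,y,zg+.05],rate=.12)
    c.move_ptp([X,Y,zg+.055],OY)
    c.move_l([X,Y,zg+dz+.018],rate=.1); c.dwell(.15)
    hit=c.move_l([X,Y,zg+dz-.002],rate=.03,threshold=thr)
    return hit,c.get_tool_pos()-[X,Y,zg+dz],c.get_wrist_force(),c.get_width()
E
python3 - <<'E'
import cell as c
from h import *
np.set_printoptions(precision=4,suppress=True)
x,y=.450,.137
print(centre(c,x,y,.033,.065))
print(carry(c,x,y,.033,.6136,-.2929,.006),c.get_time_s())
E
```

```text
(0.034285850943186, 0.03386523431276759)
(True, array([-0.0003,  0.0001,  0.0002]), array([-0.9603,  0.1452,  3.0286]), 0.033830877280381456) 14.7917
```

Run:
```python
import cell as c
from h import *
np.set_printoptions(precision=4,suppress=True)
c.command_gripper(.075); c.move_l([.6136,-.2929,.12],rate=.15)
x,y=.4668,-.132
print(centre(c,x,y,.029,.055))
print(carry(c,x,y,.029,.6187,-.1153,.006),c.get_time_s())
d=c.grab_frame("scene"); pickle.dump(d,open("pics/s2.pkl","wb"))
cv2.imwrite("pics/s2.png",cv2.resize(d["frame"][120:220,210:310,::-1],None,fx=6,fy=6,interpolation=cv2.INTER_CUBIC))
```

```text
(0.019047895666939527, 0.019323890539507338)
(True, array([-0.0003,  0.0002,  0.0001]), array([-0.4766, -0.2903,  4.6094]), 0.019255585598746457) 23.2917
```

View pics/s2.png

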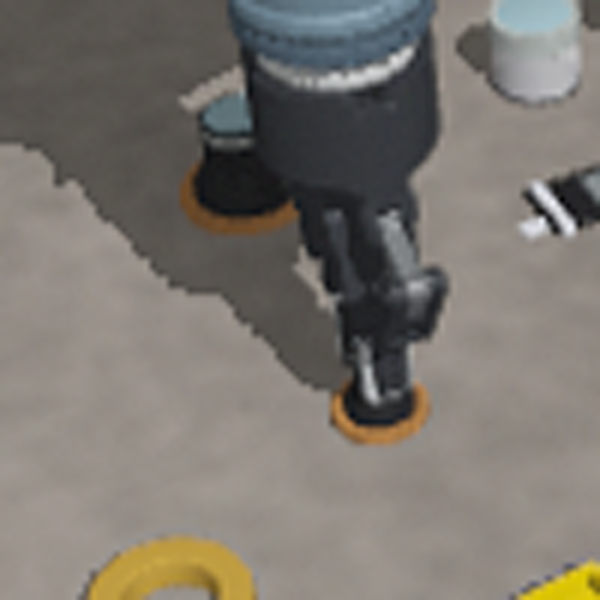

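The crop shows the large loupe seated on its foot (crop around (240,180)) and the small one held home on its cone (around (380,405)). Next are the magnifier and then the medium loupe.

Run:
```python
import cell as c
from h import *
np.set_printoptions(precision=4,suppress=True)
c.command_gripper(.06); c.move_l([.6187,-.1153,.12],rate=.15); c.command_gripper(.085)
x,y=.4447,-.3134
c.move_ptp([x,y,.11],OX); c.move_l([x,y,.034],rate=.12); c.command_gripper(.03,25); print(c.get_width())
c.move_l([x,y,.15],rate=.15)
X,Y=.623,.076
c.move_ptp([X,Y,.13],OX); c.move_l([X,Y,.05],rate=.12); c.dwell(.15)
print(c.move_l([X,Y,.034],rate=.03,threshold=4),c.get_tool_pos(),c.get_width(),c.get_wrist_force())
c.command_gripper(.085); c.move_l([X,Y,.13],rate=.15)
x,y=.4622,.2756
c.move_ptp([x,y,.1],OY); c.move_l([x,y,.031],rate=.12); c.command_gripper(.015,25); print(c.get_width())
print(carry(c,x,y,.031,.6006,.2896,.006),c.get_time_s())
```

```text
0.0458109625971509
True [0.6231 0.076  0.0375] 0.04601412838676821 [ 0.3545 -0.3301  1.7312]
0.02550082157986116
(True, array([-0.0003, -0.0001,  0.0006]), array([-0.6709,  0.3189,  4.6913]), 0.026019432235856715) 37.0583
```

Run:
```python
import cell as c
from h import *
np.set_printoptions(precision=4,suppress=True)
c.command_gripper(.07); c.move_l([.6006,.2896,.13],rate=.15)
c.move_ptp([.38,.05,.30],OY); c.dwell(.3)
ims=[]
s=c.grab_frame("scene");t=c.grab_frame("top")
cv2.imwrite("pics/e_s.png",cv2.resize(s["frame"][110:320,220:470,::-1],None,fx=2.8,fy=2.8,interpolation=cv2.INTER_CUBIC))
cv2.imwrite("pics/e_t.png",cv2.resize(t["frame"][120:270,165:500,::-1],None,fx=2.3,fy=2.3,interpolation=cv2.INTER_CUBIC))
print(c.get_time_s())
```

```text
40.0917
```

View pics/e_s.png

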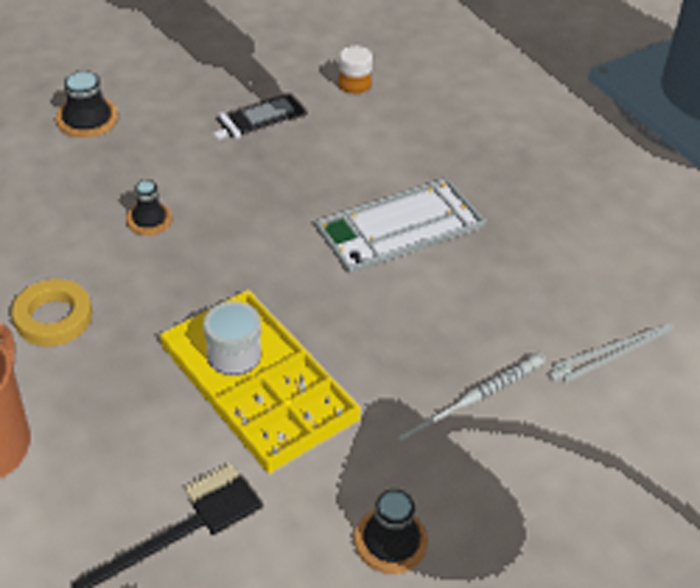

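View pics/e_t.png

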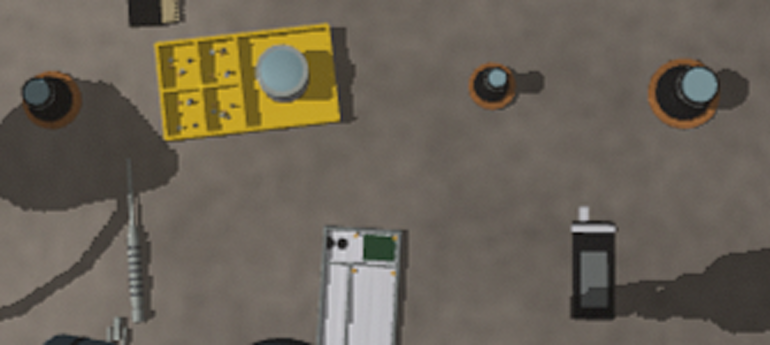

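All three loupes stand upright and concentric on their cones. The magnifier stands clear of the walls in the large compartment, and the phone frame and screwdriver have not moved.

```bash
python3 -c "
from cell import *
print(hand_in())"
```

```text
the job is handed in; nothing more can be done
None
```

I handed the job in at about 40 s of the 93 s allowed. The last pictures showed all three loupes upright on their own cones, the magnifier upright in the tray's large compartment, and the phone frame and screwdriver unmoved; the hand-in call returned no verdict.

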